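Open the punch case by its pop-out T-handle

TASK

Open the grey punch case on the bench: gently press the round release button on its lid until the T-handle pops up, turn the handle a quarter turn counter-clockwise to its stop, and raise the lid to about 50 degrees or more. Feel for the button and never force it, let go and leave the lid standing open, and do not disturb the small things lying round the case.

Things in the scene. Friction and masses are not known exactly. Their poses are not given: they have to be found in the camera images.
- case: Grey case fixed to the bench, 160 mm (x) by 150 mm (y), 86 mm high with its shut lid. Origin at the centre of its underside, z up; its -x side, the front, faces the robot within 0.35 rad. An aluminium plate 105 x 90 mm forms the lid's top at its front, 86 mm above the bench. More than 20 N on the case or its button before the handle is out damages the catch.
- release_button: Round steel button, 18 mm across. Origin on its axis, level with the plate's face, 55 mm behind the handle; it sinks as the button is pressed. Its top stands 5 to 17 mm above this origin: it differs each time and is not given, so feel for it. Resists with 5 N at first, 8 to 10 N at 3 mm, where it frees the handle; a hard stop comes at 4 mm. Over 20 N on it damages it. Springs back when let go.
- handle_grip (a point): Centre of the steel T-handle's bar, 64 mm long (y) x 12 wide (x) x 14 high (z), on a 10 mm stem. Sunk, its top is 1 mm above the plate: it can be neither gripped nor turned. Popped out it is 24 mm higher, its underside 11 mm above the plate. Turns about z. After the quarter turn the bar runs front to back, and can tip between fingers pinching its sides while the lid rises.
- lid_hinge (a point): Middle of the lid's hinge line, at the top of the case's rear wall, 60 mm above the bench. The hinge line runs along the case's y axis; the handle's axis lies 125 mm in front of it.
- handle_pop (a joint): How far the T-handle has risen, m: 0 sunk and caught, 0.024 fully out (a spring drives it, with 2 to 6 N).
- handle_turn (a joint): Turn of the T-handle, rad: 0 bar across the case (latched), growing counter-clockwise seen from above to the stop at 1.55. The latch is clear from about 1.3 on. Turning takes about 0.2 N m, stays where it is left.
- lid (a joint): Opening angle of the lid, rad: 0 shut, up to 1.7. Its hinge is stiff, so that it stays where it is left; lifting at the handle takes about 6 N.
- tweezers_mid (a point): Middle of a pair of steel tweezers, 116 x 11 x 10 mm, lying on the bench before the case; a bystander. Must not be shifted.
- small_pot_mid (a point): Middle of a small pale round parts pot, 42 mm across, 20 mm high, beside the case on the right; a bystander. Must not be shifted.
- pin_tool_mid (a point): Middle of a slim pin vice, 99 x 11 x 9 mm, lying beside the case on the right; a bystander. Must not be shifted.

How it is judged:
On the way, in this order (a step that is already met when the one before it is completed fails the run):
1. the button has been pressed and the T-handle has popped out, lid still shut (value of joint handle_pop above 0.018 m and value of joint lid below 0.05 rad), for 0.1 s.
2. the handle has been turned to unlatch, lid still shut (value of joint handle_turn above 1.25 rad and value of joint handle_pop above 0.015 m and value of joint lid below 0.1 rad), for 0.1 s.
At the end, for the whole second after the job is handed in: The lid stands open and still at 0.75 rad (43 degrees) or more, with the T-handle still out (15 mm or more) and turned (1.1 rad or more), let go (value of joint lid above 0.75 rad and velocity of joint lid below 0.05 rad/s and not (velocity of joint lid below -0.05 rad/s) and value of joint handle_turn above 1.1 rad and value of joint handle_pop above 0.015 m); the robot touches nothing.
It fails at once if the robot presses on the case, its button or its handle with more than 20 N before the handle is out (contact force between the fingers and case above 20 N and value of joint handle_pop below 0.015 m).
It fails at once if the release button is pressed with more than 20 N (contact force between the fingers and release_button above 20 N).
It fails at once if a bystander is shifted by more than 30 mm (distance of any of tweezers_mid, small_pot_mid, pin_tool_mid from where it was at the start of the episode above 0.03 m).
It also fails if it takes over 69 s, if anything falls off the work surface, if the arm or the gripper's body presses on something with over 40 N, if the wrist force passes 120 N, or if a joint passes its speed limit or range.

ROBOT

A 6-joint arm with a two-finger parallel gripper is mounted at the origin on a cart in front of the work surface, level with it; the furniture and walls round the work are solid. World frame = base frame: x ahead of the robot, y to its left, z up, the work surface at z = 0. Lengths are in m, angles in rad, forces in N, time in s.
With the tool pointing down it reaches from about 0.3 to 0.825 m from the base axis. Payload 5.4 kg.
Tool frame: the origin (TCP) lies at the very end of the fingers, on their centre line; the grasp point (between the pads) lies 19 mm behind it; z points along the fingers, x is the direction in which the jaws open and shut, and the axes are right-handed (so a half turn about z gives the same grasp; the last joint's range is limited). The gripper opens to 92 mm and grips with 3 to 60 N. Pads are 20 mm wide; open, the fingers measure 128 mm over their backs; the gripper's body (75 mm by 189 mm) begins 69 mm behind the grasp point.
Start: joints at [0.479, 0.158, 1.597, -0, 1.386, -0.21], TCP at [0.444, 0.366, 0.176] pointing down, gripper open.
Joint ranges: [-2.91, 2.91], [-0.94, 2.29], [0.18, 2.7], [-1.29, 4.43], [0.17, 2.64], [-3, 3]. Speed limits (rad/s): [2.57, 2.57, 3.14, 3.14, 3.14, 3.14].

INTERFACE

Orientations are given as a rotation vector (axis times angle).
In Python, from workcell import bot gives the robot as it stands. Calls block until the motion is done:
- bot.goto(position, orientation): joint-space move of the TCP to a pose.
- bot.line_to(position, rot=None, max_speed=0.15): straight line of the TCP; rot=None keeps the orientation; max_speed is the mean speed in m/s.
- bot.set_joints(angles): joint-space move.
- bot.set_gripper(opening, newtons=None): opening from 0.0 (shut) to 1.0 (fully open); newtons is the grip in N (None keeps the last); returns when the fingers have stopped.
- bot.hold(seconds).
- bot.inverse_kinematics(position, orientation): joint angles nearest the present ones, or None.
- bot.read_camera(name): name is "side" or "top"; returns a dict with "pixels" (420x560x3 uint8, blue, green, red), "fx", "fy", "cx", "cy" (pixels), "R" (3x3) and "t" (3): a world point X has camera coordinates R X + t. Camera axes: x right, y down, z forward; pixel columns grow to the right and rows downward; lengths in m; the calibration is good to about 2 mm. A picture is of the moment at which its call begins. There is no depth.
A pose or a line that the arm cannot do raises bot.MotionError and nothing moves.
- bot.job_done(): hands the job in, once; it reports no verdict.
Readings, each from a call of its own:
- bot.current_clock(): time.
- bot.current_joints(): joint angles.
- bot.current_joint_vel(): joint speeds.
- bot.current_effort(): joint torques, N m.
- bot.current_ee_pos(): TCP position.
- bot.current_tool_rot(): TCP orientation.
- bot.current_contact_force(): force on the tool from outside, world axes, zero at the start.
- bot.current_ft_torque(): the same for the moment, N m.
- bot.current_opening(): opening from 0.0 (shut) to 1.0 (fully open).
Only numpy, scipy, OpenCV 4.12 (cv2) and the standard library are available. Lean on these libraries where they do the work, as an engineer would, in place of code of your own. Each camera call takes 0.05 s, during which the arm holds its last target.

## Working session

There is one attempt and no reset: what is moved stays moved. The work goes in short steps, each a Python script; the robot and the scene stay as the last script left them, time stands still between calls to the robot, and variables do not carry over. Pictures are saved under pics/ and viewed, and the job is handed in when it is done.

```bash
mkdir -p pics; ls
python3 - <<'E'
from workcell import bot
import cv2,numpy as np
for n in("top","side"):
    c=bot.read_camera(n); cv2.imwrite(f"pics/{n}0.png",c["pixels"])
    print(n,c["fx"],c["cx"],c["cy"],np.round(c["R"],3).tolist(),np.round(c["t"],3)); print("campos",-c["R"].T@c["t"])
print(bot.current_clock(),bot.current_tool_rot(),bot.current_contact_force(),bot.current_opening())
E
```

```text
pics
top 423.74108763433094 273.4273571752344 209.96501315075074 [[-0.005, -1.0, 0.005], [-0.997, 0.005, -0.08], [0.08, -0.006, -0.997]] [0.055 0.533 0.911]
campos [0.45881582 0.05766355 0.95089932]
side 497.56343559518444 281.7572935901599 215.70612760672827 [[0.638, -0.77, 0.007], [-0.344, -0.293, -0.892], [0.689, 0.567, -0.452]] [-0.311  0.287  0.499]
campos [-0.04682371 -0.43820308  0.48412514]
0.1 [ 2.95676444e+00  1.06093672e+00 -2.65375211e-03] [-0.0324393   0.64905186  0.6911182 ] 0.9994483267228257
```

View pics/top0.png

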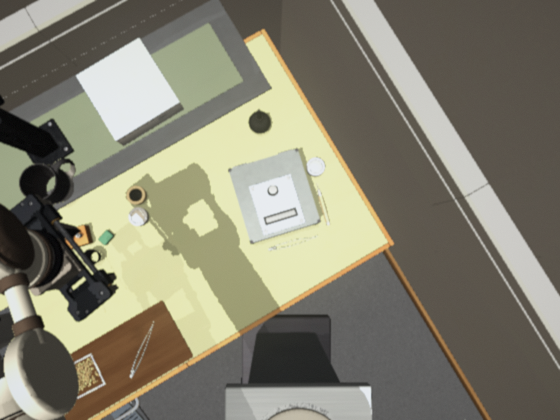

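View pics/side0.png

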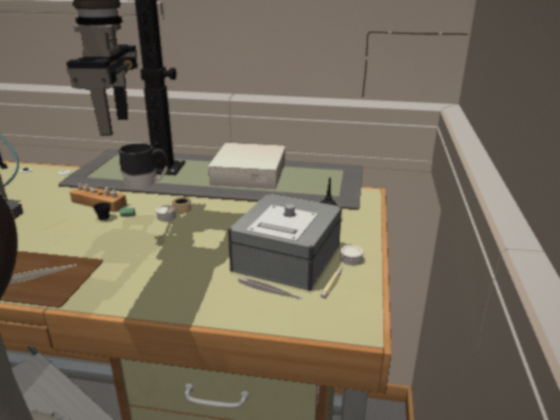

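The top view shows the case at about (275,195). The plate, the slot with the bar (281,215) and the button (273,190) are on its lid. The tweezers are in front at (295,242), the pot at (316,166) and the pin vice at (324,207). Next I'll zoom in.

Run:
```python
import cv2
a=cv2.imread("pics/top0.png")[135:260,215:345]; cv2.imwrite("pics/topz.png",cv2.resize(a,None,fx=4.6,fy=4.6,interpolation=cv2.INTER_CUBIC))
a=cv2.imread("pics/side0.png")[170:305,215:375]; cv2.imwrite("pics/sidez.png",cv2.resize(a,None,fx=4.4,fy=4.4,interpolation=cv2.INTER_CUBIC))
```

```text
(no output)
```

View pics/topz.png

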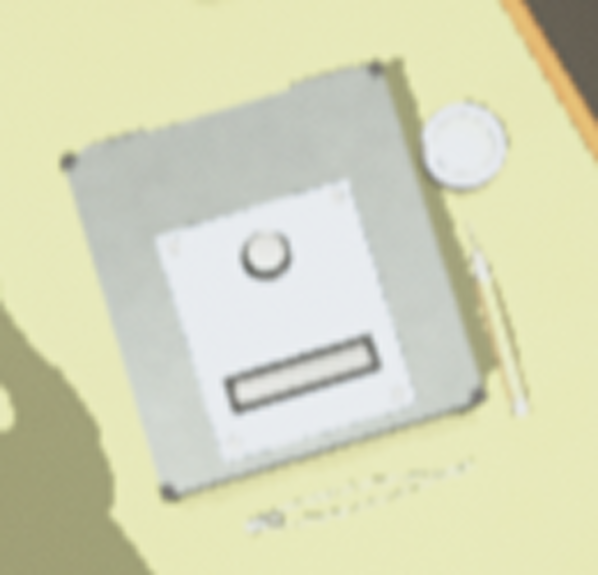

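View pics/sidez.png

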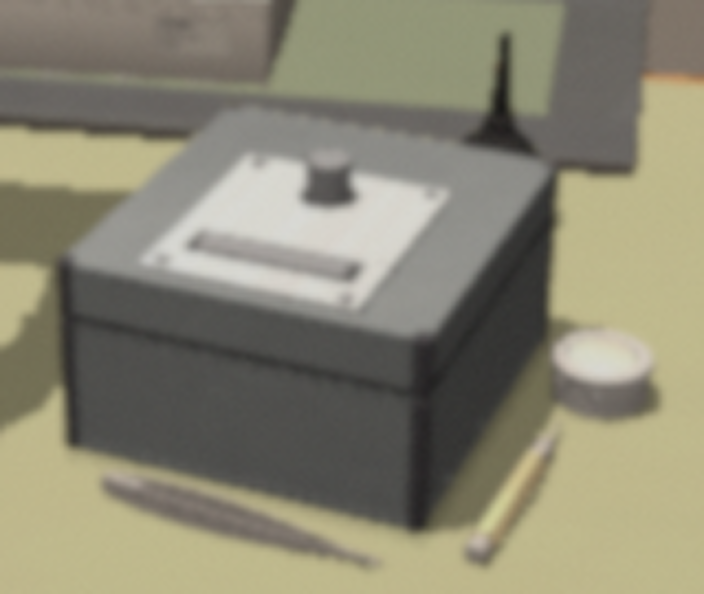

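The zooms show the four plate corners, the slot and a tall button clearly. I'll measure the plate and slot on z=0.086, and cross-check with the side view.

```bash
cat > h.py <<'E'
import numpy as np,cv2
from workcell import bot
def ray(c,u,v,z):
    R=np.array(c["R"]);t=np.array(c["t"]);o=-R.T@t
    d=R.T@np.array([(u-c["cx"])/c["fx"],(v-c["cy"])/c["fy"],1.])
    return o+d*(z-o[2])/d[2]
def proj(c,X):
    p=np.array(c["R"])@X+np.array(c["t"]); return c["fx"]*p[0]/p[2]+c["cx"],c["fy"]*p[1]/p[2]+c["cy"]
E
python3 - <<'E'
from h import *
c=bot.read_camera("top"); g=cv2.cvtColor(c["pixels"],cv2.COLOR_BGR2GRAY); hsv=cv2.cvtColor(c["pixels"],cv2.COLOR_BGR2HSV)
x0,y0=215,135
s=cv2.resize(c["pixels"][y0:260,x0:345],None,fx=4,fy=4,interpolation=cv2.INTER_CUBIC); g=cv2.cvtColor(s,cv2.COLOR_BGR2GRAY)
px=lambda p:((p[0]+.5)/4-.5+x0,(p[1]+.5)/4-.5+y0)
def show(name,m,roi,amin,amax):
    for k in cv2.findContours(m,cv2.RETR_LIST,cv2.CHAIN_APPROX_NONE)[0]:
        r=cv2.minAreaRect(k); a=r[1][0]*r[1][1]
        if amin<a<amax:
            b=[ray(c,*px(q),.086)[:2] for q in cv2.boxPoints(r)]
            e=b[1]-b[0];f=b[2]-b[1]
            print(name,px(r[0]),"ctr",ray(c,*px(r[0]),.086).round(4),"len",np.linalg.norm(e).round(4),np.linalg.norm(f).round(4),"ang",np.degrees([np.arctan2(e[1],e[0]),np.arctan2(f[1],f[0])]).round(1))
S=s.astype(int)
plate=((S[...,0]>215)&(S[...,2]>205)).astype(np.uint8)*255
cv2.imwrite("pics/plm.png",plate); show("plate",plate,None,15000,60000)
show("slot/btn",(g<170).astype(np.uint8)*255,None,500,12000)
case=(abs(S[...,0]-S[...,2])<35).astype(np.uint8)*255
E
```

```text
plate (276.63378143310547, 204.62229919433594) ctr [0.5393 0.0462 0.086 ] len 0.0928 0.1082 ang [ -73.  -163.5]
slot/btn (280.1949691772461, 215.90764617919922) ctr [0.5161 0.039  0.086 ] len 0.063 0.0111 ang [ -73.3 -163.6]
slot/btn (280.24864959716797, 215.80811309814453) ctr [0.5163 0.0389 0.086 ] len 0.0688 0.0169 ang [ -73.1 -163.5]
slot/btn (272.5311279296875, 191.50830459594727) ctr [0.5664 0.0545 0.086 ] len 0.0215 0.0156 ang [ -78.5 -168.8]
slot/btn (310.0215072631836, 181.01881790161133) ctr [ 0.5878 -0.0229  0.086 ] len 0.0152 0.1492 ang [ -69.3 -160.2]
slot/btn (335.99998474121094, 148.24999809265137) ctr [ 0.6561 -0.0776  0.086 ] len 0.0349 0.0574 ang [-90.2 178.9]
```

View pics/plm.png

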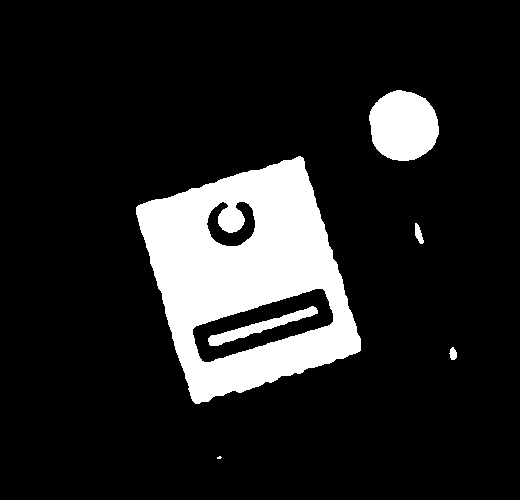

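Plate (93x108 mm) and slot (69x17 mm) match the stated sizes, and the case yaw is about 16.7°. Now I'll check the button across both views and dry-run the kinematics for each pose.

```bash
cat >> h.py <<'E'
from scipy.spatial.transform import Rotation as Ro
YAW=np.radians(16.7); EX=np.array([np.cos(YAW),np.sin(YAW),0]); H=np.array([.5161,.0389,.086])
B=H+.055*EX; HG=H+.125*EX; HG[2]=.060
def down(a): # jaw axis at world angle a, tool z down
    return (Ro.from_euler('z',a)*Ro.from_euler('x',np.pi)).as_rotvec()
E
python3 - <<'E'
from h import *
t=bot.read_camera("top");s=bot.read_camera("side")
for n,P in(("H",H),("B",B)):
    for dz in(0,.005,.011,.017): print(n,dz,np.round(proj(t,P+[0,0,dz]),1),np.round(proj(s,P+[0,0,dz]),1))
    
R=down(YAW); R2=down(YAW+1.52)
b=B.copy();b[2]=.13
for p,r in((b,R),(H+[0,0,.007],R),(H+[0,0,.007],R2)): print(bot.inverse_kinematics(p,r))
for f in(20,40,60):
    f=np.radians(f); g=HG+EX*(-.125*np.cos(f)+.044*np.sin(f))+[0,0,.125*np.sin(f)+.044*np.cos(f)-.011]; print(g,bot.inverse_kinematics(g,R2))
# side button top
x0,y0=270,195
g=cv2.resize(cv2.cvtColor(s["pixels"],cv2.COLOR_BGR2GRAY)[195:225,270:315],None,fx=16,fy=16,interpolation=cv2.INTER_CUBIC); cv2.imwrite("pics/sb.png",g)
E
```

```text
H 0 [280.3 215.9] [275.2 228.4]
H 0.005 [280.3 215.7] [275.2 225.8]
H 0.011 [280.4 215.5] [275.2 222.6]
H 0.017 [280.4 215.3] [275.2 219.5]
B 0 [272.4 190.4] [287.6 214.9]
B 0.005 [272.4 190.1] [287.7 212.4]
B 0.011 [272.4 189.7] [287.7 209.4]
B 0.017 [272.4 189.3] [287.8 206.3]
[-0.11552059  0.18743313  1.65730061  0.          1.29685891 -0.40699057]
[-0.15855528  0.09084439  1.84210694  0.          1.20864132 -0.45002527]
[-0.15855528  0.09084439  1.84210694  0.          1.20864132 -1.97002527]
[0.53773463 0.0453907  0.13309899] [-0.1398408   0.10377387  1.74421017  0.          1.29360861 -1.95131078]
[0.57120075 0.05543102 0.16305441] [-0.1137378   0.16529799  1.61535539  0.          1.36093928 -1.92520778]
[0.61246184 0.06780994 0.17925318] [-0.08555965  0.2617548   1.47086292  0.          1.40897493 -1.89702963]
```

View pics/sb.png

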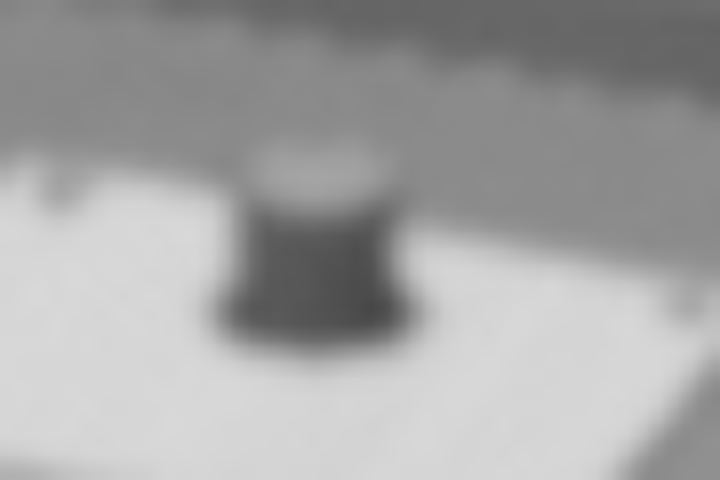

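In the side view the button top is at (289.6,205.7) and its base at (289.5,214), so it stands about 16 mm. Both points sit about 1.8 px right of the prediction, a ~2.5 mm calibration disagreement between the cameras, so I'll split the difference. Next I'll move above the button and feel down.

```bash
sed -i 's/H=np.array(\[.5161,.0389,.086\])/H=np.array([.5168,.0380,.086])/' h.py
python3 - <<'E'
from h import *
R=down(YAW); b=B.copy(); b[2]=.20
bot.goto(b,R); bot.set_gripper(0.0,10); b[2]=.125; bot.line_to(b); bot.hold(.3)
print(bot.current_clock(),bot.current_ee_pos(),bot.current_contact_force(),bot.current_opening())
t0=bot.current_clock(); b[2]=.124; bot.line_to(b,max_speed=.01); print(bot.current_clock()-t0,bot.current_ee_pos(),bot.current_contact_force())
cv2.imwrite("pics/side1.png",cv2.resize(bot.read_camera("side")["pixels"][130:280,200:400],None,fx=4,fy=4))
E
```

```text
3.8167 [0.57009133 0.05376468 0.12592875] [0.48633079 0.38709139 0.37985897] 0.004230103312346342
0.25 [0.56941975 0.05382924 0.12397051] [ 0.07946524 -0.09541764 -0.16089414]
```

View pics/side1.png

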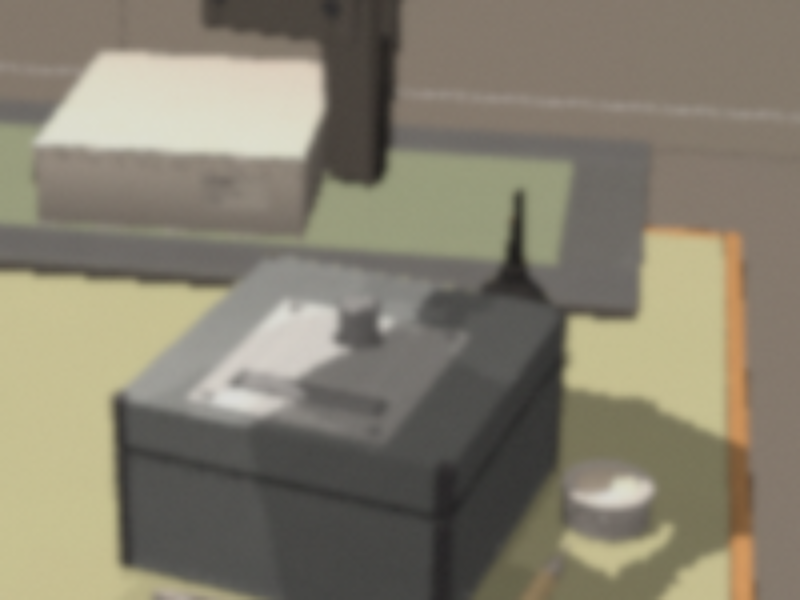

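The fingertips appear at full-image (289,175) where I expected (288,195). That disagrees by about 20 px, so I'll check before descending.

Run:
```python
from h import *
bot.hold(.2)
p=bot.current_ee_pos(); print(p,bot.current_joints(),bot.current_tool_rot(),bot.current_clock())
for n in("side","top"):
    c=bot.read_camera(n); im=c["pixels"].copy(); u=np.round(proj(c,p)).astype(int); print(n,u); im[u[1],u[0]]=(0,0,255)
    cv2.imwrite(f"pics/{n}2.png",cv2.resize(im[max(u[1]-100,0):u[1]+50,u[0]-100:u[0]+100],None,fx=4,fy=4))
```

```text
[0.56946862 0.05379332 0.12396802] [-1.17012979e-01  1.94745232e-01  1.66130369e+00  2.52253366e-05
  1.28559256e+00 -4.08408537e-01] [-3.10827292e+00 -4.56089112e-01  6.41913305e-05] 4.3167
side [289 195]
top [273 188]
```

View pics/side2.png

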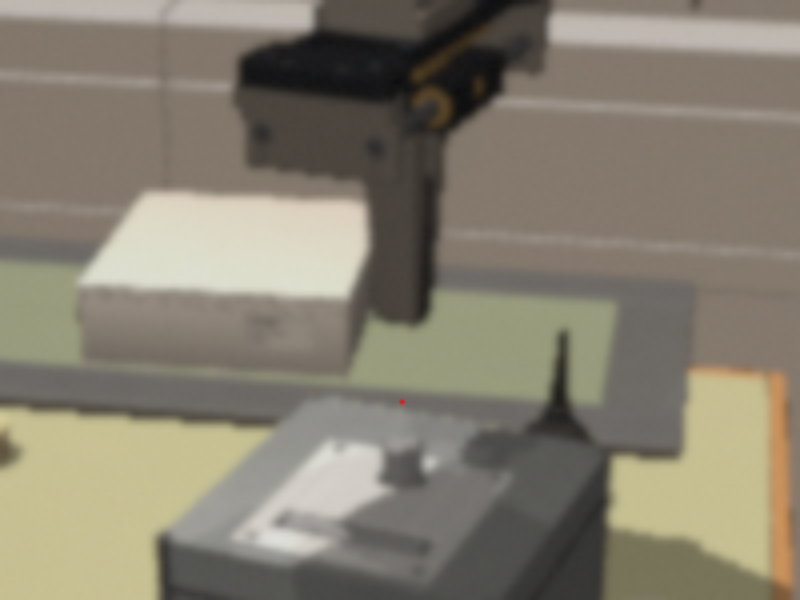

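View pics/top2.png

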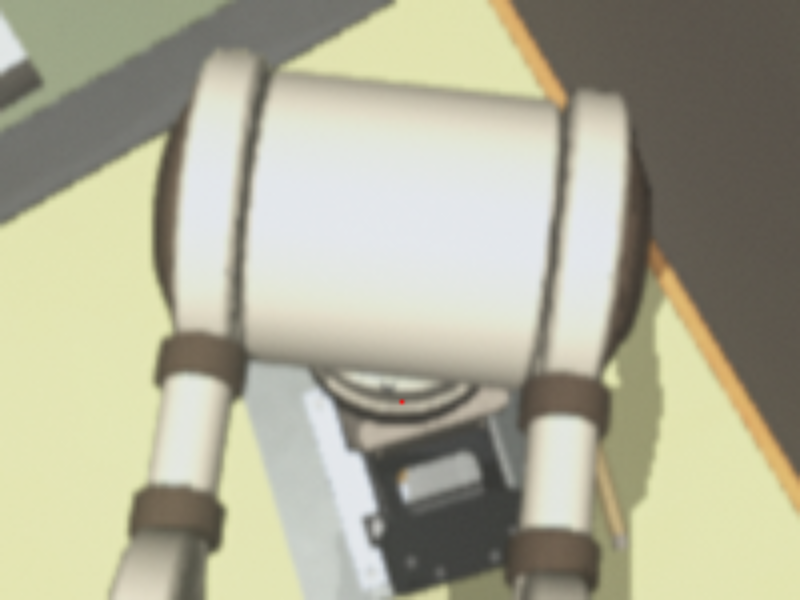

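Run:
```python
from h import *
p=np.array([.444,.366,.176]); a=.689; j=np.array([np.cos(a),np.sin(a),0])
im=cv2.imread("pics/side0.png"); c=bot.read_camera("side")
for q in(p,p+.055*j,p-.055*j):
    u=proj(c,q); print(u); cv2.circle(im,tuple(np.round(u).astype(int)),1,(0,0,255),-1)
cv2.imwrite("pics/s0p.png",cv2.resize(im[0:200,20:220],None,fx=3,fy=3))
im=cv2.imread("pics/top0.png"); c=bot.read_camera("top")
for q in(p,p+.055*j,p-.055*j):
    u=proj(c,q); print(u); cv2.circle(im,tuple(np.round(u).astype(int)),1,(0,0,255),-1)
cv2.imwrite("pics/t0p.png",cv2.resize(im[180:340,0:200],None,fx=3,fy=3))
```

```text
(np.float64(117.38692993328644), np.float64(146.4444213138005))
(np.float64(125.67549974981779), np.float64(137.30610340137235))
(np.float64(108.17848149609975), np.float64(156.59692423793345))
(np.float64(101.4607825218271), np.float64(253.12114616797123))
(np.float64(82.87796295890016), np.float64(229.8272604014116))
(np.float64(120.19914507813127), np.float64(276.610007767302))
```

View pics/s0p.png

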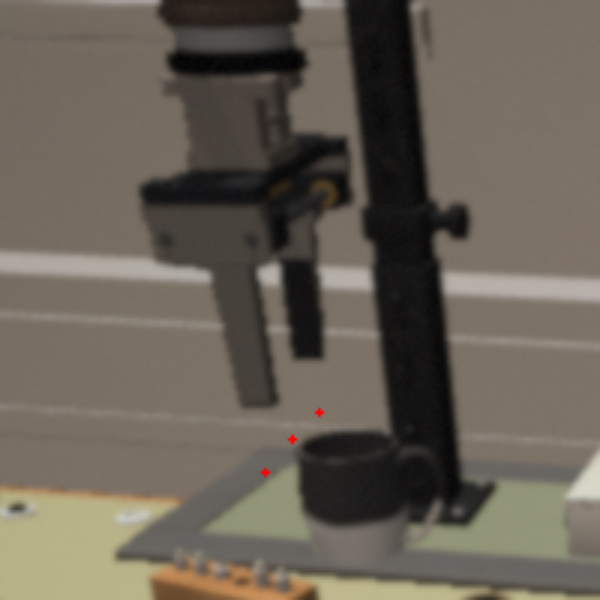

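View pics/t0p.png

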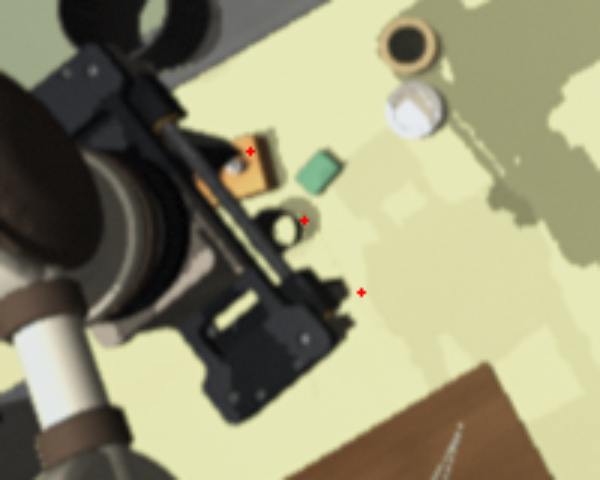

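Both the start picture and this one put the visible fingertips about 40 mm above the reported TCP. Touching the button will settle it: I expect contact at z≈0.102 if the reported TCP is right, or about 0.064 if the picture is. I'll feel down in small steps with a low threshold.

```bash
cat >> h.py <<'E'
def fz(n=4):
    v=[]
    for _ in range(n): v.append(bot.current_contact_force()); bot.hold(.02)
    return np.mean(v,0)
E
python3 - <<'E'
from h import *
b=B.copy(); z=.124; f0=fz(6); print("f0",f0,np.linalg.norm(f0))
log=[]
while z>.099:
    z-=.0007; b[2]=z; bot.line_to(b,max_speed=.008); f=fz(3); log.append((round(z,4),round(bot.current_ee_pos()[2],4),(f-f0).round(2).tolist()))
    if f[2]-f0[2]>2.5: break
print(*log[-8:],sep="\n"); print(bot.current_clock())
E
```

```text
f0 [ 0.21491801  0.48153413 -0.0939843 ] 0.5356285246721746
(0.1037, np.float64(0.1036), [-0.13, -0.07, 0.17])
(0.103, np.float64(0.103), [-0.46, -0.53, 0.31])
(0.1023, np.float64(0.1023), [-0.14, -0.76, -0.04])
(0.1016, np.float64(0.1015), [-0.26, -0.68, 0.59])
(0.1009, np.float64(0.1009), [-0.24, -0.81, -0.07])
(0.1002, np.float64(0.1002), [0.19, -0.58, 0.42])
(0.0995, np.float64(0.0995), [-0.69, -0.72, -0.03])
(0.0988, np.float64(0.0988), [0.11, -0.44, 0.18])
15.4167
```

Run:
```python
from h import *
c=bot.read_camera("side"); cv2.imwrite("pics/side3.png",cv2.resize(c["pixels"][130:250,220:360],None,fx=5,fy=5))
```

```text
(no output)
```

View pics/side3.png

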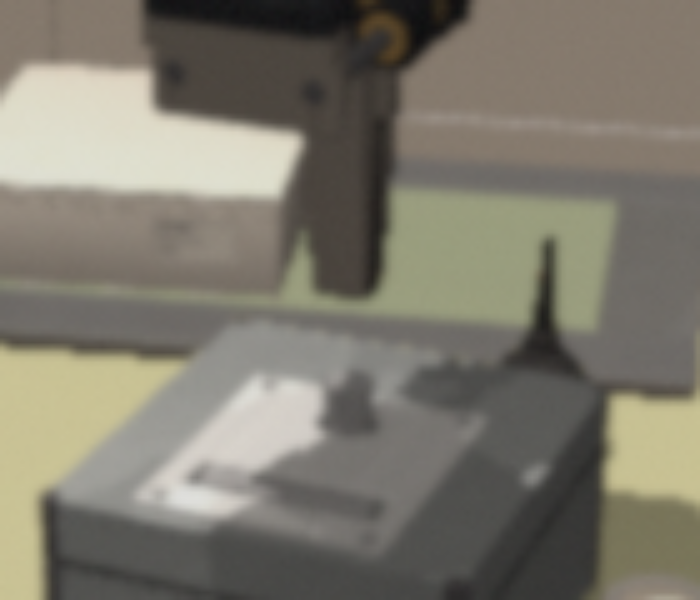

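The fingertip bottom is at (289,188) and the button top at about (290,205), so the fingers really end about 38–40 mm above the reported TCP. That is a constant offset along the tool, and the sideways position agrees. Now I'll continue: quicker but guarded down to 0.072, then fine steps.

Run:
```python
from h import *
b=B.copy(); z=.0988; f0=fz(6)
log=[];hit=False
for step,lim in((.003,.074),(.0007,.052)):
    while z-step>lim:
        z-=step; b[2]=z; bot.line_to(b,max_speed=.012); f=fz(3); log.append((round(z,4),round(bot.current_ee_pos()[2],4),(f-f0).round(2).tolist()))
        if f[2]-f0[2]>2.2: hit=True;break
    if hit: break
print(*log[-8:],sep="\n"); print(hit,bot.current_clock())
```

```text
(0.0685, np.float64(0.0685), [0.35, -0.13, 0.09])
(0.0678, np.float64(0.0677), [-0.62, -0.37, 0.19])
(0.0671, np.float64(0.0671), [-0.53, -0.32, 0.68])
(0.0664, np.float64(0.0664), [-0.04, -0.1, -0.43])
(0.0657, np.float64(0.0656), [0.19, -0.26, -0.15])
(0.065, np.float64(0.065), [-0.27, 0.12, 0.27])
(0.0643, np.float64(0.0645), [-0.03, -0.21, 1.84])
(0.0636, np.float64(0.0643), [-1.67, 0.14, 5.0])
True 23.9667
```

Contact came at reported z=0.0644, against a button top at about 0.102, so the tool offset is about 37.5 mm. Now I'll press gently.

Run:
```python
from h import *
b=B.copy(); z=.0636
while z>.057:
    z-=.0005; b[2]=z; bot.line_to(b,max_speed=.008); f=fz(2); e=bot.current_ee_pos()[2]; print(round(z,4),round(e,4),f.round(1))
    if f[2]>12 or e<.0609: break
print(bot.current_clock())
c=bot.read_camera("side"); cv2.imwrite("pics/side4.png",cv2.resize(c["pixels"][130:250,220:360],None,fx=5,fy=5))
```

```text
0.0631 0.0641 [-2.8 -0.2  6.6]
0.0626 0.0638 [-3.  -0.1  8.6]
0.0621 0.0634 [-3.6  0.3  8.8]
0.0616 0.063 [-3.9  0.2  9.3]
0.0611 0.0625 [-3.5  0.2  8.6]
0.0606 0.0621 [-4.   0.3  9.6]
0.0601 0.061 [-1.8 -0.1  5.2]
0.0596 0.0605 [-1.9 -0.4  6.3]
26.2333
```

View pics/side4.png

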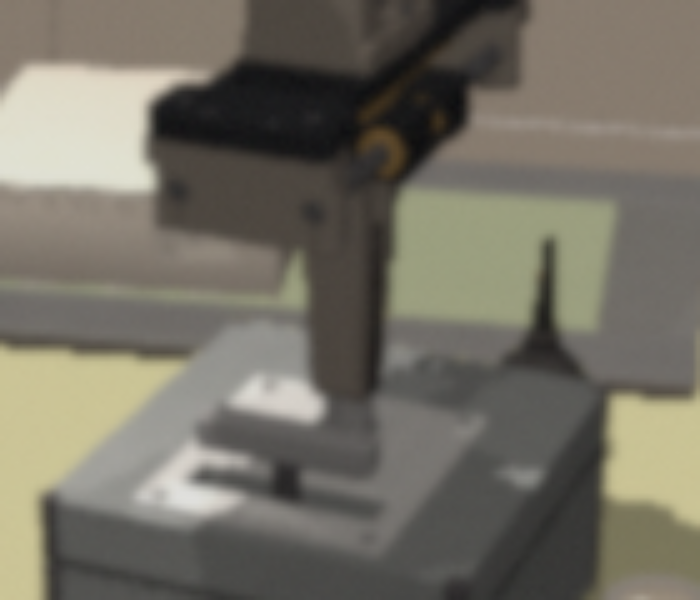

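The force dropped from 9.6 to 5.2 N and the bar now stands up at full-image (278,218), so the handle has popped. I'll move off the button, set the jaws to about 40 mm and straddle the bar.

```bash
echo 'OFF=.0375' >> h.py
python3 - <<'E'
from h import *
b=B.copy(); b[2]=.10; bot.line_to(b)
bot.set_gripper(.43)
p=H.copy(); p[2]=.10; bot.line_to(p); 
p[2]=.104+.012-OFF; bot.line_to(p,max_speed=.05); print(fz(3))
c=bot.read_camera("side"); cv2.imwrite("pics/side5.png",cv2.resize(c["pixels"][130:250,220:360],None,fx=5,fy=5)); print(bot.current_clock(),bot.current_opening(),bot.current_ee_pos())
E
```

```text
[ 0.12731345 -0.23518385 -0.04520066]
28.6167 0.42724877848087145 [0.51709595 0.03796583 0.07875528]
```

View pics/side5.png

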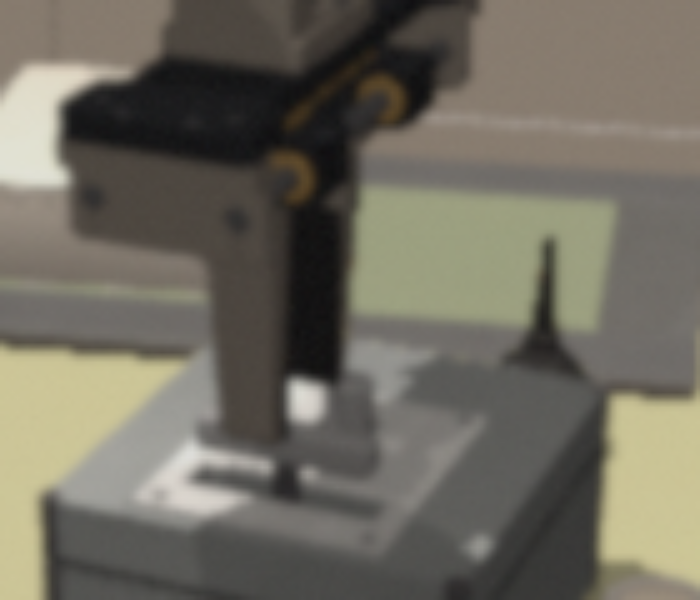

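The near finger is in front of the bar and the far one behind it, centred. I'll descend, grip, turn and check.

Run:
```python
from h import *
p=H.copy(); z0=fz(3)
for z in(.110,.104,.098,.093):
    p[2]=z-OFF; bot.line_to(p,max_speed=.03); f=fz(2)-z0; print(z,f.round(1))
    if f[2]>4: print("STOP"); raise SystemExit
bot.set_gripper(0.0,35); print("open",bot.current_opening()*92,fz(3).round(1))
for a in np.arange(.19,1.53,.19):
    bot.line_to(p,rot=down(YAW+a),max_speed=.1); print(round(a,2),fz(1).round(1),bot.current_ft_torque().round(2))
print(bot.current_ee_pos(),bot.current_tool_rot(),bot.current_clock())
c=bot.read_camera("side"); cv2.imwrite("pics/side6.png",cv2.resize(c["pixels"][130:250,220:360],None,fx=5,fy=5))
```

```text
0.11 [-0.6 -0.3  0.3]
0.104 [-0.3  0.1 -0.2]
0.098 [-0.3 -0.  -0.3]
0.093 [-0.1  0.3  0.2]
open 11.752686456429702 [ 1.6  0.7 -0.9]
0.19 [ 1.9  0.6 -0.6] [ 0.12 -0.32  0.14]
0.38 [ 1.8 -1.   1.2] [ 0.05 -0.27  0.14]
0.57 [ 1.2 -0.1  0.2] [-0.04 -0.22  0.13]
0.76 [ 1.2 -0.3  0.4] [-0.17 -0.13  0.14]
0.95 [ 0.3 -2.7  1.4] [-0.22 -0.14  0.17]
1.14 [ 1.2 -2.4  2. ] [-0.52 -0.11  0.14]
1.33 [ 0.3 -3.5  1.2] [-0.77 -0.05  0.17]
1.52 [-0.  -4.3  2.1] [-1.   -0.06  0.13]
[0.51685687 0.03755695 0.05555903] [ 1.94375814e+00  2.46730204e+00 -1.01571328e-03] 33.6083
```

View pics/side6.png

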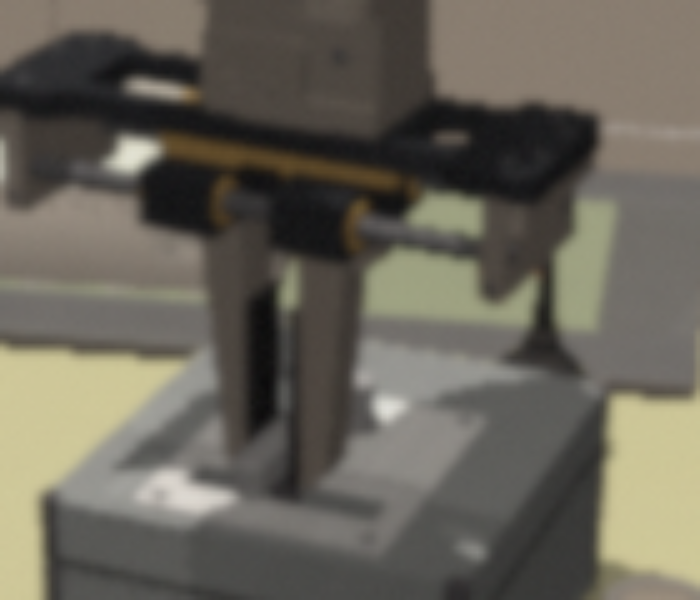

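The bar (gripped at 11.75 mm) now runs front to back between the fingers, and the turning moment stayed at about 0.15 N m, so it is not forced against the stop. Next I'll lift along the hinge arc with the tool vertical, watching the force.

```bash
cat >> h.py <<'E'
def arc(deg,P0):
    f=np.radians(deg); d,h=.125,.044
    return P0+EX*(-d*np.cos(f)+h*np.sin(f)+d)+np.array([0,0,d*np.sin(f)+h*np.cos(f)-h])
E
python3 - <<'E'
from h import *
P0=H.copy(); P0[2]=.093-OFF
for a in range(5,62,4):
    bot.line_to(arc(a,P0),max_speed=.05); f=fz(1); print(a,f.round(1),bot.current_ft_torque().round(2),round(bot.current_opening()*92,1))
    if np.linalg.norm(f)>35: print("STOP");break
    if a==21: cv2.imwrite("pics/side7a.png",cv2.resize(bot.read_camera("side")["pixels"][100:250,200:380],None,fx=4,fy=4))
print(bot.current_ee_pos(),bot.current_clock())
cv2.imwrite("pics/side7.png",cv2.resize(bot.read_camera("side")["pixels"][80:250,200:380],None,fx=3.5,fy=3.5))
E
```

```text
5 [ 1.2 -6.5 -2.7] [-1.31  0.11  0.16] 11.7
9 [ 1.2 -6.4 -4.4] [-1.37  0.24  0.13] 11.6
13 [-0.7 -7.6 -4.2] [-1.53  0.31  0.11] 11.4
17 [-1.4 -7.9 -4.4] [-1.62  0.5   0.18] 11.7
21 [-2.1 -7.7 -3.2] [-1.63  0.63  0.1 ] 11.7
25 [-3.  -8.  -2.4] [-1.73  0.77  0.09] 11.8
29 [-4.7 -8.5 -2.7] [-1.83  0.95  0.1 ] 11.7
33 [-4.7 -8.7 -1.1] [-1.83  1.08  0.11] 11.8
37 [-5.2 -8.  -0. ] [-1.85  1.18  0.08] 11.9
41 [-6.  -8.3  1.3] [-1.77  1.25  0.12] 11.4
45 [-5.7 -7.9  2.3] [-1.72  1.16  0.08] 12.0
49 [-5.3 -6.8  2.6] [-1.66  1.15  0.04] 12.0
53 [-3.9 -7.8  3.7] [-1.67  1.11  0.08] 12.2
57 [-4.9 -7.1  3.6] [-1.65  1.15  0.09] 12.0
61 [-4.  -7.4  4.2] [-1.55  1.02  0.15] 12.1
[0.61363154 0.06626179 0.14185654] 39.0083
```

View pics/side7.png

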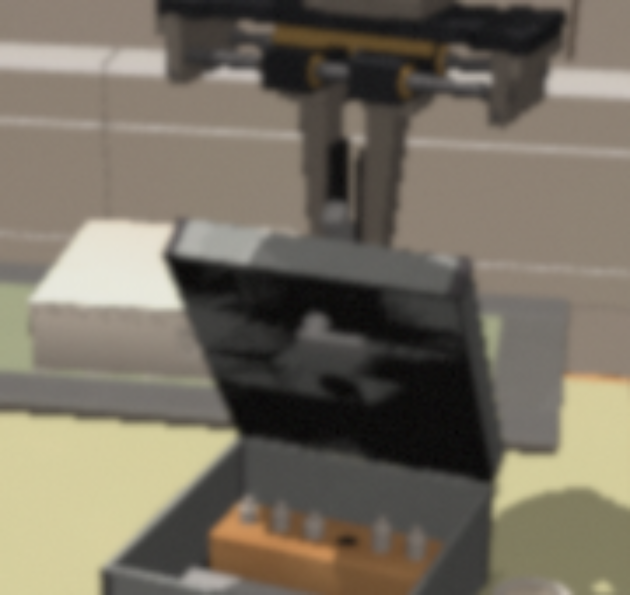

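The lid stands at about 60° and shows its inside, with the bar still held. I'll let go, move straight up and check.

Run:
```python
from h import *
bot.set_gripper(.45); bot.hold(.3); print(fz(3).round(1),bot.current_opening())
p=np.array(bot.current_ee_pos()); p[2]+=.03; bot.line_to(p,max_speed=.05); print(fz(2).round(1)); p[2]+=.11; bot.line_to(p,max_speed=.12); bot.hold(.3); print(fz(3).round(1),bot.current_clock())
q=p-.12*EX; q[2]=p[2]
for n in("side","top"):
    cv2.imwrite(f"pics/{n}8.png",bot.read_camera(n)["pixels"])
```

```text
[ 0.1 -0.1 -0.2] 0.45134295173797573
[-0.3 -0.3 -0.4]
[-0.1 -0.3  0.1] 42.2083
```

View pics/side8.png

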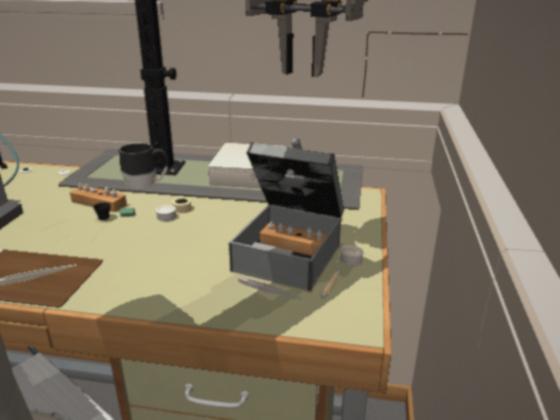

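View pics/top8.png

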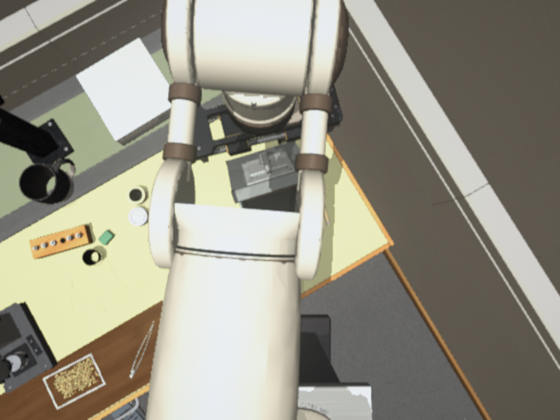

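The lid stayed put on release: its left front corner is at (250,146), and was at about (250,144) while held. The tweezers (265,287), pot (352,255) and pin vice (330,283) are unchanged, and the hand is clear. As a last check I'll compare that corner with its projection at several lid angles, then hand in.

Run:
```python
from h import *
c=bot.read_camera("side"); EY=np.array([-EX[1],EX[0],0])
for a in(40,50,60,65):
    f=np.radians(a); d,h=.152,.026
    P=HG+EX*(-d*np.cos(f)+h*np.sin(f))+np.array([0,0,d*np.sin(f)+h*np.cos(f)])+.075*EY
    print(a,np.round(proj(c,P),1))
d=cv2.absdiff(c["pixels"],cv2.imread("pics/side8.png"));print("still",d[140:260,220:370].mean())
print(fz(3).round(2)); bot.job_done(); print(bot.current_clock())
```

```text
40 [241.4 165.9]
50 [246.9 153.2]
60 [253.  142.6]
65 [256.1 138.3]
still 0.893537037037037
[0.55 0.36 0.01]
the job is handed in; nothing more can be done
the job is handed in; nothing more can be done
```

The punch case is open and I handed the job in shortly after 42 s on the robot's clock (69 s allowed). No verdict came back.

- **Button:** I felt down to the button and pressed it with at most about 10 N. The force dropped as the T-handle popped up, and the picture confirmed it.
- **Handle:** I gripped the bar (11.75 mm measured, 12 mm stated) and turned it 1.52 rad counter-clockwise, just short of the 1.55 stop. The turning moment stayed below 0.2 N m.
- **Lid:** I raised it along the hinge arc with less than 12 N, let go and moved straight up.

**Last checks:**
- **Lid angle:** about 55–60° judging by its front corner in the side view. It was still after release.
- **Contact:** the force reading was about zero, so the robot touches nothing.
- **Handle:** still up in the last pictures. I did not measure its final turn and height.
- **Bystanders:** in the side view the tweezers, pot and pin vice look unmoved. The arm blocked most of that area in the top view.

**Disagreements:**
- **Fingertips:** they really end about 37.5 mm above the reported tool position, as both cameras and the button contact showed. I corrected for this.
- **Cameras:** the two views disagreed by about 2.5 mm, and I split the difference.

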